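# Load the urinalysis station with specimens, reagent pack and the full rinse bottle

## Task

Set up the station for the next run: put the wide specimen pot in the wide low saucer, the small pot in the small cup, the white reagent pack in the rectangular tray, and the full one of the three identical grey bottles in the deep collar, each standing flat on its holder's floor. Only one bottle is full, so lift them to find out; the two empty ones must end up standing where they were. Keep everything upright all the time.

Things in the scene. Friction and masses are not known exactly. Their poses are not given: they have to be found in the camera images.
- bottle_a: Opaque grey round bottle, black screw cap, one of three alike: body 52 mm in diameter up to 76 mm, shoulder sloping in to 32 mm at 90 mm, then the cap, 32 mm in diameter, from 90 to 116 mm (the top), good to grip. Loose, upright. One of the three is full (280 to 380 g), two are empty (42 to 58 g); only lifting tells which. Origin: centre of the underside, z up; yaw means nothing.
- bottle_b: Opaque grey round bottle, black screw cap, one of three alike: body 52 mm in diameter up to 76 mm, shoulder sloping in to 32 mm at 90 mm, then the cap, 32 mm in diameter, from 90 to 116 mm (the top), good to grip. Loose, upright. One of the three is full (280 to 380 g), two are empty (42 to 58 g); only lifting tells which. Origin: centre of the underside, z up; yaw means nothing.
- bottle_c: Opaque grey round bottle, black screw cap, one of three alike: body 52 mm in diameter up to 76 mm, shoulder sloping in to 32 mm at 90 mm, then the cap, 32 mm in diameter, from 90 to 116 mm (the top), good to grip. Loose, upright. One of the three is full (280 to 380 g), two are empty (42 to 58 g); only lifting tells which. Origin: centre of the underside, z up; yaw means nothing.
- wide_pot: Wide white specimen pot with a grey lid, closed, a straight cylinder 64 mm in diameter and 55 mm high, about 120 g. Loose, upright. Origin at the centre of the underside, z up.
- small_pot: Small white specimen pot with a grey lid, closed, a straight cylinder 36 mm in diameter and 50 mm high, about 50 g. Loose, upright. Origin at the centre of the underside, z up.
- reagent_pack: White box-shaped reagent pack, 60 mm long (its x), 36 mm wide (its y), 60 mm high, a flat grey disc on top near one end, about 130 g. Loose, upright. Origin at the centre of the underside, z up.
- wide_saucer: Wide low round blue holder for the wide pot: 96 mm outside, 88 mm inside diameter, rim 14 mm high, floor 4 mm above the bench. Fixed to the bench. Origin at the centre of its underside, on the bench, z up; round.
- small_cup: Small low round blue holder for the small pot: 64 mm outside, 56 mm inside diameter, rim 14 mm high, floor 4 mm above the bench. Fixed to the bench. Origin at the centre of its underside, on the bench, z up; round.
- square_tray: Low rectangular blue holder for the reagent pack: outside 84 mm (its x) by 60 mm (its y), inside 76 by 52 mm, so the pack goes in lengthwise along x, either way round; rim 14 mm high, floor about 4 mm above the bench. Fixed to the bench. Origin at the centre of its underside, on the bench, z up.
- deep_collar: Deep round blue holder for the full bottle, a collar on a thin square foot 84 mm wide: 76 mm outside, 68 mm inside diameter, rim 40 mm high, floor 4 mm above the bench. Fixed to the bench. Origin at the centre of its underside, on the bench, z up; round.
There are look-alikes about, which are no part of the job. Of the things like the deep_collar, leave any that is orange; of the rest the smaller one is meant.

How it is judged:
At the end, for the whole second after the job is handed in: Wide pot within 14 mm of the saucer's centre, small pot 12 mm of the cup's, pack 14 mm of the tray's, full bottle 12 mm of the collar's, each on its floor (underside under 8 mm up); empties within 40 mm of where they began; all six upright (0.12 rad), released, at rest (horizontal distance between wide_pot and wide_saucer below 0.014 m and z of wide_pot in the frame of wide_saucer below 0.008 m and angle between each of wide_pot, small_pot, reagent_pack, bottle_a, bottle_b, bottle_c's own z axis and vertical below 0.12 rad and linear speed of each of wide_pot, small_pot, reagent_pack, bottle_a, bottle_b, bottle_c below 0.02 m/s and angular speed of each of wide_pot, small_pot, reagent_pack, bottle_a, bottle_b, bottle_c below 0.3 rad/s and horizontal distance between small_pot and small_cup below 0.012 m and z of small_pot in the frame of small_cup below 0.008 m and horizontal distance between reagent_pack and square_tray below 0.014 m and z of reagent_pack in the frame of square_tray below 0.008 m and ((horizontal distance between bottle_a and deep_collar below 0.012 m and z of bottle_a in the frame of deep_collar below 0.008 m and contact force between bottle_a and deep_collar above 1.6 N and distance of each of bottle_b, bottle_c from where it was at the start of the episode below 0.04 m) or (horizontal distance between bottle_b and deep_collar below 0.012 m and z of bottle_b in the frame of deep_collar below 0.008 m and contact force between bottle_b and deep_collar above 1.6 N and distance of each of bottle_a, bottle_c from where it was at the start of the episode below 0.04 m) or (horizontal distance between bottle_c and deep_collar below 0.012 m and z of bottle_c in the frame of deep_collar below 0.008 m and contact force between bottle_c and deep_collar above 1.6 N and distance of each of bottle_a, bottle_b from where it was at the start of the episode below 0.04 m))); the robot touches nothing.
It fails at once if a bottle, pot or pack is tipped by more than 0.6 rad (angle between any of bottle_a, wide_pot, bottle_b, small_pot, bottle_c, reagent_pack's own z axis and vertical above 0.6 rad).
It also fails if it takes over 144 s, if anything falls off the work surface, if the arm or the gripper's body presses on something with over 40 N, if the wrist force passes 120 N, or if a joint passes its speed limit or range.

## Robot

A 6-joint arm with a two-finger parallel gripper is mounted at the origin on the work surface. World frame = base frame: x ahead of the robot, y to its left, z up, the work surface at z = 0. Lengths are in m, angles in rad, forces in N, time in s.
With the tool pointing down it reaches from about 0.25 to 0.725 m from the base axis. Payload 4 kg.
Tool frame: the origin (TCP) lies on the centre line of the jaws, within the pads' length; the fingertips stand 14 mm ahead of it and the grasp point (between the pads) lies 5 mm behind it; z points along the fingers, x is the direction in which the jaws open and shut, and the axes are right-handed (so a half turn about z gives the same grasp; the last joint's range is limited). The gripper opens to 85 mm and grips with 20 to 120 N. Pads are 22 mm wide; open, the fingers measure 114 mm over their backs; the gripper's body (76 mm by 85 mm) begins 54 mm behind the grasp point. The pads swing forward as they close: fully open they stand 13 mm farther back than shut.
Start: joints at [1.301, 0.241, 0.005, 1.335, 0, 1.571], TCP at [0.133, 0.482, 0.245] pointing down, gripper open.
Joint ranges: [-2.72, 2.72], [-1.05, 1.87], [-1.09, 1.28], [-1.99, 2.15], [-1.42, 1.44], [-3.14, 3.14]. Speed limits (rad/s): [2.79, 2.79, 3.14, 3.14, 3.14, 3.14].

## Interface

Orientations are given as a unit quaternion [x, y, z, w].
In Python, from workcell import get_obs, optics, ticket gives the robot as it stands.
- The arm moves only by the shell command python3 -m inch 'ROWS'. ROWS is JSON, a list that holds one entry, the list of rows, each a list of 5 numbers: the finger opening in cm, from 0 to 8.54, then the shift along the tool's x, y, z in cm, then the turn about the tool's z in degrees. In form: [[[fingers, dx, dy, dz, roll], ...]]. A call has exactly 5 rows; each row is the pose to reach, as a shift and turn from the pose measured when the call began, along the tool's axes at that moment; what a row does not reach only later rows make up. A row lasts 1/8 s, in which the tool goes at most 62.5 mm and 10.7 degrees, less where a joint would pass 70% of its speed; a pose out of reach is approached as far as the arm can. A call with a gripper value outside its range is refused whole. The fingers move at their own pace and stop on an object; the grip force is fixed at half the most. Time passes only in rows, so rows that repeat a pose let the fingers close, or fill a call up. It gives the time, the measured TCP pose, the force and the opening at its end, in the units of the state.
- get_obs(): the state, without advancing time (a new reading comes with each control period).
- optics.camera(name): name is "scene" or "top" or "wrist"; returns (picture, depth): 400x640x3 uint8, red, green, blue; 400x640 float32, m along the optical axis (not along the pixel's ray), 0 where there is no reading.
- optics.camera_info(name): a dict with "vfov" (degrees; the focal length in pixels is half the picture's height over the tangent of half this angle, whatever the lens; pixels are square), "cx", "cy" (the principal point, pixels), "R" (3x3) and "t" (3): a world point X has camera coordinates R X + t. Camera axes: x right, y down, z forward; pixel columns grow to the right and rows downward; lengths in m; the calibration is good to about 2 mm. A picture is of the moment at which its call begins: read the wrist's pose just before it. camera_info takes no time and is no camera call; for the wrist camera it gives the pose at the moment of the call.
- ticket.job_done(): hands the job in, once; it reports no verdict.
The state is a dict: "clock": time; "joint_pos": joint angles; "joint_vel": joint speeds; "tau": joint torques, N m; "eef_pos": TCP position; "tool_rot": TCP orientation; "ft_force": force on the tool from outside, world axes, zero at the start; "ft_torque": the same for the moment, N m; "grip_width": finger opening in m.
Only numpy, scipy, OpenCV 4.12 (cv2) and the standard library are available. Lean on these libraries where they do the work, as an engineer would, in place of code of your own. Each camera call takes 0.05 s, during which the arm holds its last target.

## Working session

There is one attempt and no reset: what is moved stays moved. The work goes in short steps, Python scripts to look and compute and a shell command to move; the robot and the scene stay as the last step left them, time stands still between calls to the robot, and variables do not carry over. Pictures are saved under pics/ and viewed, and the job is handed in when it is done.

```bash
ls; mkdir -p pics; python3 - <<'E'
from workcell import get_obs, optics
import cv2,numpy as np
print(get_obs())
for n in ["scene","top"]:
    p,d=optics.camera(n); cv2.imwrite(f"pics/{n}0.png",p[...,::-1]); np.savez(f"{n}0.npz",p=p,d=d,**{k:np.array(v) for k,v in optics.camera_info(n).items()})
    print(n,optics.camera_info(n))
E
```

```text
pics
{'clock': 0.0, 'joint_pos': array([ 1.30102282e+00,  2.41423234e-01,  3.67495250e-03,  1.33520731e+00,
       -5.15245085e-06,  1.57079560e+00]), 'joint_vel': array([ 0.00025471,  0.00059642,  0.00027406, -0.00234859, -0.00050952,
       -0.00017452]), 'tau': array([ 1.73966531e-03, -3.72317290e+01,  2.52407134e+01,  1.69429102e-02,
       -7.79548441e-05,  6.47462457e-06]), 'eef_pos': array([0.13309027, 0.48130861, 0.24438902]), 'tool_rot': array([ 7.95773510e-01,  6.05593390e-01, -8.57584403e-04,  6.55868622e-04]), 'ft_force': array([0.61571298, 0.41163269, 0.39719381]), 'ft_torque': array([-0.02465941,  0.04597065, -0.02894882]), 'grip_width': 0.08541705593158079}
scene {'vfov': 53.99940417625915, 'cx': 319.3953725899108, 'cy': 197.78694931585284, 'R': array([[ 3.28513940e-01,  9.44498747e-01, -8.42178835e-04],
       [ 6.49346906e-01, -2.26502063e-01, -7.25978933e-01],
       [-6.85876947e-01,  2.37947333e-01, -6.87716424e-01]]), 't': array([-0.14980368, -0.2637201 ,  1.43519549])}
top {'vfov': 43.34691663962652, 'cx': 302.81217138409943, 'cy': 201.90852221949493, 'R': array([[-1.89645844e-03, -9.99962610e-01,  8.43693749e-03],
       [-9.93599386e-01,  9.31339548e-04, -1.12957482e-01],
       [ 1.12945401e-01, -8.59715508e-03, -9.93564002e-01]]), 't': array([0.01218313, 0.45561154, 1.33182406])}
```

View pics/scene0.png

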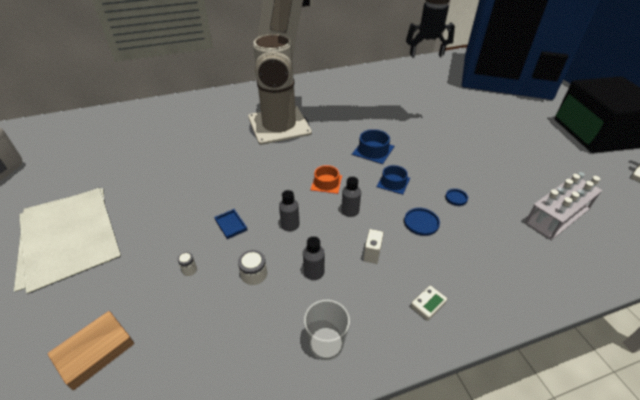

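View pics/top0.png

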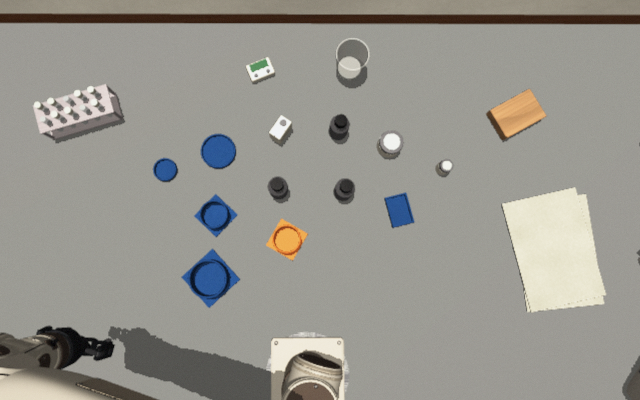

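The scene view shows the arm at the back, with the pots, pack, three bottles and holders in mid-table.

Collar-like things in the top view are:
- orange at (287,240), which is excluded
- large blue at (210,279)
- smaller blue at (215,215), which fits "of the rest the smaller one"

The other things in the top view:

| Thing | Pixel |
|---|---|
| Saucer | (218,151) |
| Cup | (165,170) |
| Tray | (400,210) |
| Pack | (281,128) |
| Bottles | (340,127), (278,188), (345,189) |
| Wide pot | (391,144) |
| Small pot | (446,167) |

I'll check these in an enlarged crop.

```bash
cat > h.py <<'E'
import numpy as np,cv2
def load(n): return np.load(n+".npz")
def focal(c): return 200/np.tan(np.radians(float(c["vfov"]))/2)
def ray(c,u,v):
    f=focal(c); d=c["R"].T@np.array([(u-c["cx"])/f,(v-c["cy"])/f,1.]); o=-c["R"].T@c["t"]; return o,d
def atz(c,u,v,z):
    o,d=ray(c,u,v); return o+d*(z-o[2])/d[2]
def proj(c,X):
    f=focal(c); q=c["R"]@np.array(X)+c["t"]; return np.array([c["cx"]+f*q[0]/q[2],c["cy"]+f*q[1]/q[2]])
def cloud(c):
    f=focal(c); v,u=np.mgrid[0:400,0:640]; d=c["d"]
    P=np.stack([(u-c["cx"])/f*d,(v-c["cy"])/f*d,d],-1)-c["t"]; W=P@c["R"]; W[d==0]=np.nan; return W
def tri(c1,p1,c2,p2):
    o1,d1=ray(c1,*p1);o2,d2=ray(c2,*p2);d1/=np.linalg.norm(d1);d2/=np.linalg.norm(d2)
    A=np.stack([d1,-d2],1);s=np.linalg.lstsq(A,o2-o1,rcond=None)[0];a=o1+d1*s[0];b=o2+d2*s[1];return (a+b)/2,np.linalg.norm(a-b)
E
python3 - <<'E'
from h import *
c=load("top0");p=c["p"][...,::-1]
cv2.imwrite("pics/topL.png",cv2.resize(p[90:310,140:320],None,fx=2.7,fy=2.7,interpolation=cv2.INTER_CUBIC))
cv2.imwrite("pics/topR.png",cv2.resize(p[90:240,320:470],None,fx=4,fy=4,interpolation=cv2.INTER_CUBIC)[:600])
s=load("scene0")["p"][...,::-1]
cv2.imwrite("pics/sc.png",cv2.resize(s[120:300,170:480],None,fx=2.5,fy=2.5,interpolation=cv2.INTER_CUBIC))
W=cloud(c)
# blobs from depth
Z=W[...,2]; print("bench z",np.nanmedian(Z[100:250,420:440]))
for nm,lo in (("obj>40mm",0.04),("hold>7",0.007)):
    m=((Z>lo)&(W[...,0]>0.15)&(W[...,0]<0.75)&(abs(W[...,1])<0.4)).astype(np.uint8)
    n,l,st,ce=cv2.connectedComponentsWithStats(m)
    for i in range(1,n):
        if st[i,4]<25: continue
        w=W[l==i]; top=np.percentile(w[:,2],90); print(nm,ce[i].round(1),st[i,4],"zmax",np.percentile(w[:,2],[50,95]).round(4),"mid",((w[:,:2].max(0)+w[:,:2].min(0))/2).round(4),"size",np.ptp(w[:,:2],0).round(3))
E
```

```text
bench z 0.0011982646406115296
obj>40mm [279.7 127.4] 333 zmax [0.0605 0.0659] mid [0.6536 0.0731] size [0.065 0.06 ]
obj>40mm [338.7 124.9] 357 zmax [0.0873 0.1197] mid [ 0.6563 -0.0835] size [0.049 0.049]
obj>40mm [390.4 141.6] 470 zmax [0.0561 0.0608] mid [ 0.6153 -0.2235] size [0.063 0.063]
obj>40mm [445.6 165. ] 150 zmax [0.0513 0.056 ] mid [ 0.552  -0.3708] size [0.034 0.033]
obj>40mm [277.3 186.3] 334 zmax [0.0869 0.1197] mid [0.4923 0.0782] size [0.051 0.049]
obj>40mm [343.9 188.1] 336 zmax [0.0872 0.1195] mid [ 0.4877 -0.0963] size [0.05  0.051]
obj>40mm [206.3 278.1] 300 zmax [0.0528 0.058 ] mid [0.2542 0.2607] size [0.098 0.1  ]
obj>40mm [ 35.7 370.5] 384 zmax [0.6688 0.6871] mid [0.1538 0.3754] size [0.007 0.049]
hold>7 [280.  128.7] 405 zmax [0.0598 0.0655] mid [0.6625 0.0754] size [0.083 0.064]
hold>7 [338.3 126.3] 409 zmax [0.0839 0.1196] mid [ 0.6563 -0.0834] size [0.049 0.049]
hold>7 [389.5 142.8] 536 zmax [0.0556 0.0606] mid [ 0.6223 -0.2235] size [0.077 0.063]
hold>7 [216.9 149.8] 236 zmax [0.0127 0.0185] mid [0.6012 0.2462] size [0.097 0.096]
hold>7 [212.8 155.5] 27 zmax [0.0084 0.0105] mid [0.5892 0.2625] size [0.026 0.025]
hold>7 [169.6 169.1] 97 zmax [0.0125 0.018 ] mid [0.5481 0.3799] size [0.062 0.04 ]
hold>7 [443.9 166.1] 205 zmax [0.0497 0.0558] mid [ 0.5572 -0.3705] size [0.045 0.035]
hold>7 [277.5 187.1] 364 zmax [0.0855 0.1196] mid [0.4923 0.0782] size [0.051 0.049]
hold>7 [343.6 188.7] 367 zmax [0.0856 0.1193] mid [ 0.4945 -0.0999] size [0.064 0.058]
hold>7 [398.2 208.7] 247 zmax [0.0128 0.0195] mid [ 0.4375 -0.2497] size [0.093 0.077]
hold>7 [214.3 213. ] 322 zmax [0.0312 0.0437] mid [0.4272 0.253 ] size [0.083 0.092]
hold>7 [286.  237.1] 237 zmax [0.0374 0.0441] mid [0.3581 0.0585] size [0.079 0.078]
hold>7 [207.4 277.7] 817 zmax [0.0182 0.0567] mid [0.2568 0.2676] size [0.141 0.126]
hold>7 [ 35.7 370.5] 384 zmax [0.6688 0.6871] mid [0.1538 0.3754] size [0.007 0.049]
```

View pics/topL.png

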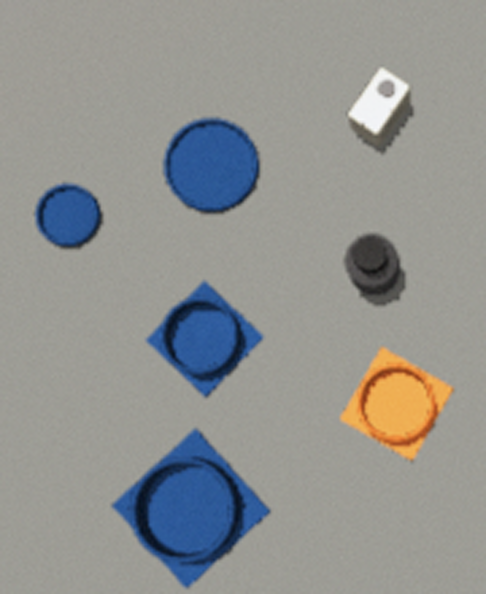

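View pics/topR.png

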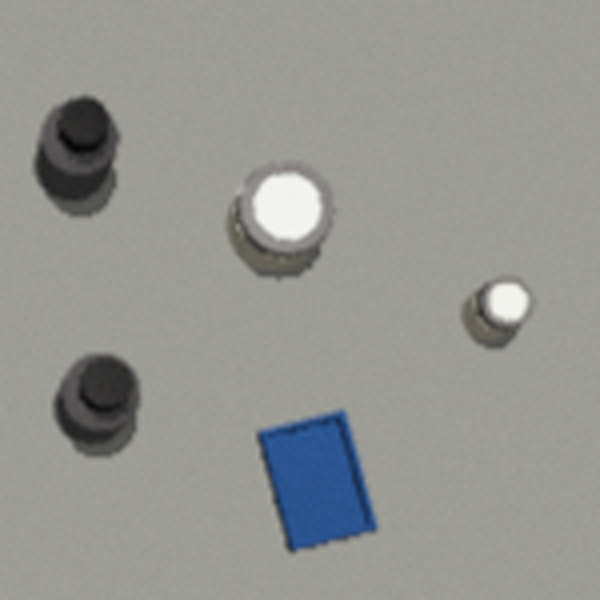

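View pics/sc.png

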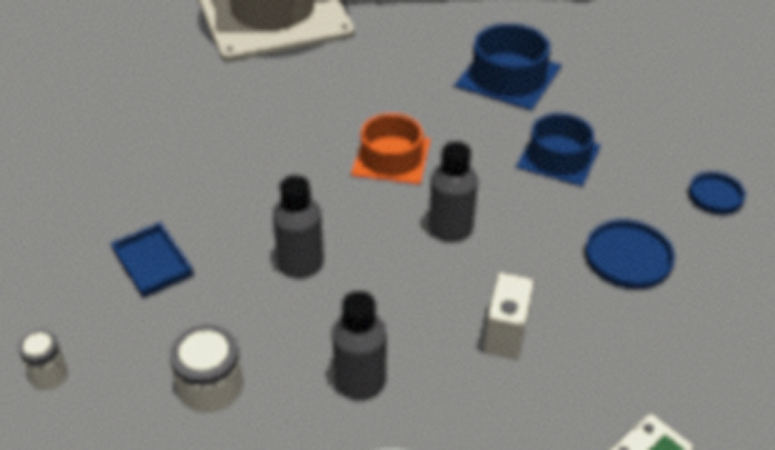

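The crops confirm it. In topL the small blue collar is at crop (205,339) and is clearly smaller than the other blue one at (190,508). The orange one at (398,405) stays. I'll now triangulate top centres from both views, using my own pixel readings.

```bash
python3 - <<'E'
from h import *
t=load("top0");s=load("scene0")
L=lambda x,y:((x+.5)/2.7-.5+140,(y+.5)/2.7-.5+90)
R=lambda x,y:((x+.5)/4-.5+320,(y+.5)/4-.5+90)
S=lambda x,y:((x+.5)/2.5-.5+170,(y+.5)/2.5-.5+120)
for n,a,b,z in [("bot1 far",R(86,122),S(359,303),.116),("bot2 right",R(104,381),S(295,188),.116),("bot3 left",L(370,252),S(456,153),.116),
 ("wide",R(286,206),S(205,354),.055),("small",R(509,301),S(38,345),.05),("pack",L(380,102),S(517,293),.06),
 ("saucer",L(211,165),S(629,253),.014),("cup",L(69,216),S(716,192),.014),("tray",R(318,481),S(152,259),.014),("collar rim",L(203.5,340.5),S(562,130),.04)]:
    P,e=tri(t,a,s,b); print(n,"tri",P.round(4),"gap",round(e,4),"top@z",atz(t,*a,z)[:2].round(4),"scene@z",atz(s,*b,z)[:2].round(4))
print("collar foot",atz(t,*L(205.5,339),.003).round(4))
cs=[atz(t,*R(*q),.014)[:2] for q in [(258,432),(346,410),(377,530),(291,552)]]; e=np.array(cs);print(e.round(4)); d=e[3]-e[0];d2=e[2]-e[1];print("tray",e.mean(0).round(4),np.degrees(np.arctan2(d[1],d[0])),np.degrees(np.arctan2(d2[1],d2[0])))
e=np.array([atz(t,*L(*q),.06)[:2] for q in [(381,68),(411,90),(379,138),(349,112)]]);print("pack",e.mean(0).round(4),e.round(4),np.degrees(np.arctan2(*(e[0]-e[3])[::-1])),np.degrees(np.arctan2(*(e[1]-e[2])[::-1])),[np.linalg.norm(e[i]-e[i-1]).round(3) for i in range(4)])
# wrist
from workcell import optics,get_obs
i=optics.camera_info("wrist");o=get_obs();print(i["vfov"],-i["R"].T@i["t"]-o["eef_pos"]);
from scipy.spatial.transform import Rotation as Ro
M=Ro.from_quat(o["tool_rot"]).as_matrix();print(M.round(3));print((M.T@(-i["R"].T@i["t"]-o["eef_pos"])).round(4),(i["R"]@M).round(3))
E
```

```text
bot1 far tri [ 0.6566 -0.0853  0.1168] gap 0.0021 top@z [ 0.6565 -0.0864] scene@z [ 0.6562 -0.0841]
bot2 right tri [ 0.4888 -0.0964  0.1142] gap 0.0005 top@z [ 0.4886 -0.096 ] scene@z [ 0.4907 -0.0971]
bot3 left tri [0.4936 0.0783 0.1152] gap 0.0002 top@z [0.4935 0.0782] scene@z [0.4945 0.078 ]
wide tri [ 0.6167 -0.2249  0.0529] gap 0.0013 top@z [ 0.616  -0.2252] scene@z [ 0.6185 -0.2244]
small tri [ 0.5522 -0.3729  0.051 ] gap 0.0021 top@z [ 0.5523 -0.3743] scene@z [ 0.5518 -0.372 ]
pack tri [0.6526 0.0751 0.0649] gap 0.0086 top@z [0.6521 0.0713] scene@z [0.6501 0.0816]
saucer tri [0.5997 0.2457 0.0092] gap 0.0002 top@z [0.5986 0.2448] scene@z [0.6034 0.2427]
cup tri [0.5473 0.3896 0.0097] gap 0.0021 top@z [0.546  0.3875] scene@z [0.5511 0.3872]
tray tri [ 0.4356 -0.2507  0.0087] gap 0.0019 top@z [ 0.4349 -0.2506] scene@z [ 0.4411 -0.2498]
collar rim tri [0.4185 0.248  0.0412] gap 0.0072 top@z [0.4171 0.2449] scene@z [0.418  0.2525]
collar foot [0.4218 0.249  0.003 ]
[[ 0.4685 -0.2104]
 [ 0.4836 -0.2709]
 [ 0.4015 -0.2899]
 [ 0.3866 -0.2311]]
tray [ 0.435  -0.2506] -165.79502061797692 -166.97101438496918
pack [0.6521 0.0713] [[0.6866 0.0704]
 [0.6643 0.0406]
 [0.6157 0.0722]
 [0.6419 0.1019]] -35.177835027833304 -33.01452695774188 [np.float64(0.055), np.float64(0.037), np.float64(0.058), np.float64(0.04)]
66.14205197110782 [-0.07369316  0.02112921  0.12895876]
[[ 0.267  0.964 -0.   ]
 [ 0.964 -0.267 -0.002]
 [-0.002  0.    -1.   ]]
[ 0.0005 -0.0767 -0.129 ] [[ 1.    -0.     0.001]
 [ 0.     0.953 -0.304]
 [-0.001  0.304  0.953]]
```

```bash
cat > go.py <<'E'
# work out shift/roll from current pose to world target: go.py x y z yawdeg
import sys,numpy as np
from workcell import get_obs
from scipy.spatial.transform import Rotation as Ro
o=get_obs();M=Ro.from_quat(o["tool_rot"]).as_matrix()
yaw=np.degrees(np.arctan2(M[1,0],M[0,0]))
print("t",round(o["clock"],2),"pos",o["eef_pos"].round(4),"yaw",yaw.round(1),"tilt",np.degrees(np.arccos(-M[2,2])).round(2),"w",round(o["grip_width"],4),"F",o["ft_force"].round(2),"j",o["joint_pos"].round(2))
for k in range(1,len(sys.argv)-3,4):
    x,y,z,a=map(float,sys.argv[k:k+4]); d=M.T@(np.array([x,y,z])-o["eef_pos"])*100
    print("shift cm",d.round(2),"roll",round((yaw-a+90)%180-90,1))
E
python3 go.py .4935 .0783 .2 90
```

```text
t 0.1 pos [0.1331 0.4814 0.2445] yaw 74.5 tilt 0.11 w 0.0856 F [ 0.39 -0.44  0.93] j [ 1.3   0.24  0.    1.34 -0.    1.57]
shift cm [-29.24  45.48   4.51] roll -15.5
```

```bash
python3 -m inch '[[[8.5,-3,4.6,0,-8],[8.5,-6.4,10,0,-15.5],[8.5,-9.8,15.2,1,-15.5],[8.5,-13.2,20.4,2,-15.5],[8.5,-16.5,25.6,3,-15.5]]]'; python3 go.py .4935 .0783 .2 90
```

```text
clock: 0.72
eef_pos: [0.3353, 0.2539, 0.2147]
tool_rot: [0.707, 0.708, -0.001, 0.0]
ft_force: [0.5, 0.4, 0.2]
grip_width: 0.0849
t 0.72 pos [0.3353 0.2539 0.2147] yaw 90.1 tilt 0.1 w 0.0849 F [0.47 0.43 0.22] j [ 0.65  0.1  -0.25  1.22 -0.    0.65]
shift cm [-17.58  15.8    1.5 ] roll 0.1
```

```bash
python3 -m inch '[[[8.5,-4.5,4,0.4,0],[8.5,-9,8,0.8,0],[8.5,-13.5,12,1.2,0],[8.5,-17.6,15.8,1.5,0],[8.5,-17.6,15.8,1.5,0]]]'; python3 - <<'E'
from h import *
from workcell import optics,get_obs
i=optics.camera_info("wrist");p,d=optics.camera("wrist")
np.savez("w1.npz",p=p,d=d,**i);cv2.imwrite("pics/w1.png",p[...,::-1])
print(get_obs()["eef_pos"],proj(i,[.4935,.0783,.116]))
E
```

```text
clock: 1.35
eef_pos: [0.4952, 0.0751, 0.1989]
tool_rot: [0.709, 0.705, -0.001, 0.0]
ft_force: [-0.5, 0.3, 0.7]
grip_width: 0.0847
[0.49375689 0.07657274 0.19898522] [324.78036351 208.3160036 ]
```

View pics/w1.png

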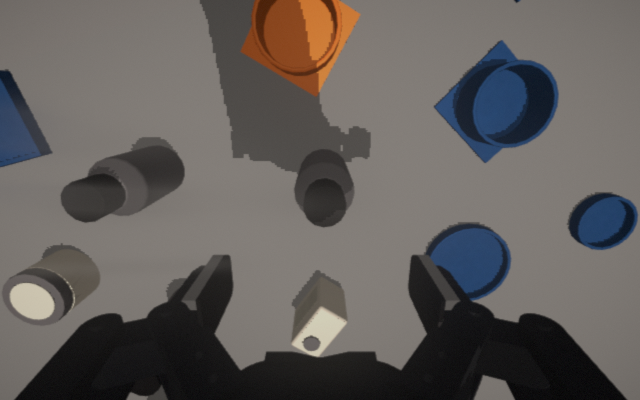

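The wrist view shows bottle 3's cap top at (325,204), against a prediction of (325,208), so they agree to about 1–2 mm. I'm descending to it.

```bash
python3 go.py .4935 .078 .106 90; python3 -m inch '[[[8.5,0.1,0,3,0],[8.5,0.1,0,5,0],[8.5,0.1,0,7,0],[8.5,0.1,0,8.5,0],[8.5,0.1,0,9.3,0]]]'; python3 go.py .4935 .078 .106 90
```

```text
t 1.4 pos [0.4938 0.0766 0.199 ] yaw 89.9 tilt 0.17 w 0.0848 F [-0.84 -0.39 -0.77] j [ 0.15  0.27 -0.08  1.22 -0.    0.16]
shift cm [ 0.16 -0.    9.3 ] roll -0.1
clock: 2.02
eef_pos: [0.4926, 0.0781, 0.1053]
tool_rot: [0.707, 0.707, -0.002, -0.001]
ft_force: [-1.0, -0.3, 0.9]
grip_width: 0.0852
t 2.02 pos [0.4926 0.0781 0.1053] yaw 89.9 tilt 0.24 w 0.0852 F [-1.   -0.3   0.93] j [ 0.16  0.35 -0.23  0.99 -0.    0.16]
shift cm [-0.01  0.09 -0.07] roll -0.1
```

Closing, then lifting.

```bash
python3 -m inch '[[[0,0,0,0,0],[0,0,0,0,0],[0,0,0,0,0],[0,0,0,0,0],[0,0,0,0,0]]]'; python3 -m inch '[[[0,0,0,-0.8,0],[0,0,0,-1.8,0],[0,0,0,-2.6,0],[0,0,0,-3,0],[0,0,0,-3,0]]]'; python3 -m inch '[[[0,0,0,0,0],[0,0,0,0,0],[0,0,0,0,0],[0,0,0,0,0],[0,0,0,0,0]]]';python3 go.py
```

```text
clock: 2.65
eef_pos: [0.4935, 0.0781, 0.1062]
tool_rot: [0.708, 0.707, -0.001, 0.0]
ft_force: [-0.7, -1.1, 5.8]
grip_width: 0.0301
clock: 3.28
eef_pos: [0.4938, 0.0782, 0.1365]
tool_rot: [0.708, 0.707, -0.001, 0.0]
ft_force: [0.2, -0.3, -2.9]
grip_width: 0.0302
clock: 3.9
eef_pos: [0.4937, 0.0782, 0.1365]
tool_rot: [0.708, 0.707, -0.001, 0.0]
ft_force: [0.4, 0.1, -3.9]
grip_width: 0.0301
t 3.9 pos [0.4937 0.0782 0.1365] yaw 89.9 tilt 0.1 w 0.0301 F [ 0.38  0.09 -3.92] j [ 0.16  0.32 -0.19  1.07 -0.    0.16]
```

Fz is −3.9 N, about 0.39 kg, so bottle 3 is the full one. I'll get the collar's centre from the wrist view w1 as well as the top view, fitting ellipses to the inner rim.

```bash
python3 -m inch '[[[0,3,-1.4,-1.5,0],[0,6,-2.8,-3,0],[0,8,-3.8,-4,0],[0,9,-4.2,-4.5,0],[0,9,-4.2,-4.5,0]]]'; python3 - <<'E'
from h import *
from workcell import optics,get_obs
i=optics.camera_info("wrist");p,d=optics.camera("wrist")
np.savez("w2.npz",p=p,d=d,**i);cv2.imwrite("pics/w2.png",p[...,::-1])
print(get_obs()["eef_pos"],get_obs()["ft_force"],proj(i,[.42,.249,.04]),proj(i,[.421,.249,.004]))
E
```

```text
clock: 4.53
eef_pos: [0.4521, 0.1686, 0.1816]
tool_rot: [0.707, 0.707, -0.001, 0.001]
ft_force: [0.5, 0.5, -4.4]
grip_width: 0.0303
[0.45200495 0.16806038 0.18122399] [-0.42090783 -0.25509054 -3.71087207] [411.48890591 153.67774868] [401.2366025  148.74700979]
```

View pics/w2.png

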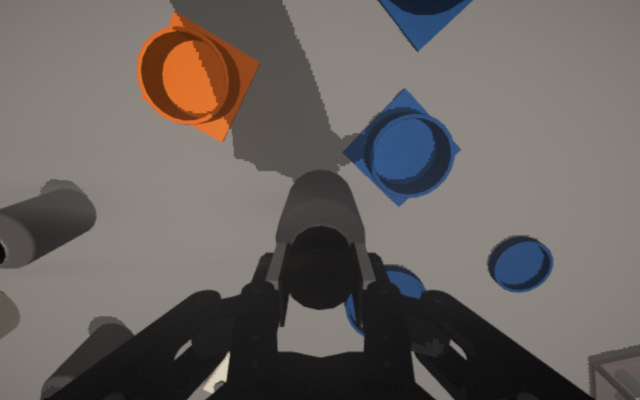

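The w2 view shows the collar rim centre at (412,153) and its foot centre at (402,148). The predictions were (411.5,153.7) and (401,148.7), so the collar is at (0.4205, 0.249).

```bash
python3 go.py .4205 .249 .18 90; python3 -m inch '[[[0,2,-0.8,0,0],[0,4.5,-1.8,0,0],[0,7,-2.7,0,0],[0,8.1,-3.15,0,0],[0,8.1,-3.15,0,0]]]';  python3 go.py .4205 .249 .115 90
```

```text
t 4.58 pos [0.452  0.1681 0.1812] yaw 89.9 tilt 0.13 w 0.0301 F [-0.42 -0.26 -3.71] j [ 0.36  0.25 -0.16  1.17 -0.    0.36]
shift cm [ 8.09 -3.16  0.11] roll -0.1
clock: 5.2
eef_pos: [0.4206, 0.2488, 0.1806]
tool_rot: [0.707, 0.707, -0.002, 0.001]
ft_force: [0.6, 0.2, -3.1]
grip_width: 0.0302
t 5.2 pos [0.4206 0.2488 0.1806] yaw 90.0 tilt 0.19 w 0.0302 F [ 0.62  0.24 -3.05] j [ 0.54  0.26 -0.14  1.17 -0.    0.54]
shift cm [ 0.04 -0.    6.56] roll -0.0
```

```bash
python3 -m inch '[[[0,0,0,2,0],[0,0,0,4,0],[0,0,0,5.5,0],[0,0,0,6.3,0],[0,0,0,6.6,0]]]';  python3 -m inch '[[[0,0,0,0.2,0],[0,0,0,0.35,0],[0,0,0,0.5,0],[0,0,0,0.5,0],[0,0,0,0.5,0]]]'; python3 go.py
```

```text
clock: 5.82
eef_pos: [0.4206, 0.2482, 0.1143]
tool_rot: [0.708, 0.707, -0.002, 0.001]
ft_force: [0.1, 1.2, -3.4]
grip_width: 0.0302
clock: 6.45
eef_pos: [0.4212, 0.2484, 0.1103]
tool_rot: [0.708, 0.707, -0.001, 0.001]
ft_force: [-0.3, -2.1, 5.5]
grip_width: 0.0301
t 6.45 pos [0.4212 0.2484 0.1103] yaw 89.9 tilt 0.16 w 0.0301 F [-0.31 -2.08  5.46] j [ 0.53  0.32 -0.25  0.99 -0.    0.54]
```

```bash
python3 -m inch '[[[8.5,0,0,0,0],[8.5,0,0,0,0],[8.5,0,0,0,0],[8.5,0,0,0,0],[8.5,0,0,0,0]]]';  python3 -m inch '[[[8.5,0,0,-2,0],[8.5,0,0,-4,0],[8.5,0,0,-8,0],[8.5,0,0,-11,0],[8.5,0,0,-12,0]]]'; python3 - <<'E'
from h import *
from workcell import optics,get_obs
i=optics.camera_info("wrist");p,d=optics.camera("wrist")
np.savez("w3.npz",p=p,d=d,**i);cv2.imwrite("pics/w3.png",p[...,::-1])
print(get_obs()["eef_pos"],proj(i,[.4205,.249,.12]))
E
python3 go.py .652 .073 .2 56
```

```text
clock: 7.08
eef_pos: [0.4212, 0.2484, 0.1101]
tool_rot: [0.708, 0.707, -0.001, 0.001]
ft_force: [1.7, 0.6, 0.1]
grip_width: 0.0848
clock: 7.7
eef_pos: [0.4221, 0.2493, 0.2321]
tool_rot: [0.708, 0.707, 0.001, 0.001]
ft_force: [0.8, 0.6, -0.0]
grip_width: 0.0847
[0.42207142 0.24931379 0.23220925] [319.94742098 196.11137245]
t 7.75 pos [0.4221 0.2493 0.2322] yaw 89.9 tilt 0.19 w 0.0851 F [-0.42  0.48  0.8 ] j [ 0.54  0.23 -0.05  1.29 -0.    0.54]
shift cm [-17.6   23.     3.31] roll 33.9
```

View pics/w3.png

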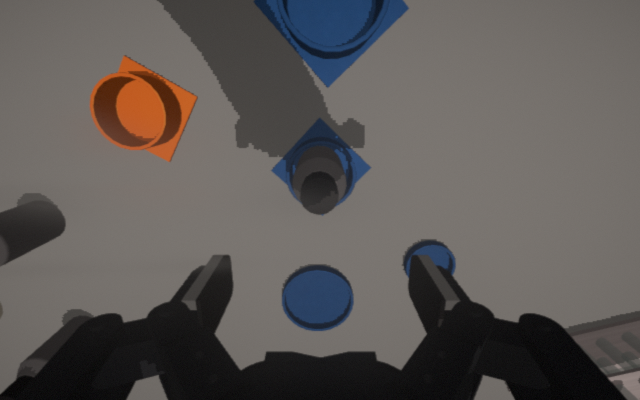

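The w3 view shows the bottle standing in the collar, with its cap at (319,194). Next is the pack.

```bash
python3 -m inch '[[[8.5,-3.6,4.8,0,8],[8.5,-7.2,9.6,0,17],[8.5,-10.8,14.2,0.5,26],[8.5,-14.2,18.6,1,34],[8.5,-16,21,1,34]]]'; python3 - <<'E'
from h import *
from workcell import optics,get_obs
i=optics.camera_info("wrist");p,d=optics.camera("wrist")
np.savez("w4.npz",p=p,d=d,**i);cv2.imwrite("pics/w4.png",p[...,::-1])
print(get_obs()["eef_pos"],proj(i,[.652,.073,.06]))
E
python3 go.py .652 .073 .2 56
```

```text
clock: 8.38
eef_pos: [0.6327, 0.0866, 0.2197]
tool_rot: [0.884, 0.468, -0.001, 0.001]
ft_force: [-0.8, 0.1, -0.5]
grip_width: 0.0853
[0.63491725 0.08459684 0.21950997] [319.51740299 206.58610186]
t 8.43 pos [0.6349 0.0846 0.2195] yaw 55.7 tilt 0.21 w 0.0852 F [ 2.63 -1.15  0.5 ] j [ 0.13  0.54  0.38  1.41 -0.    0.73]
shift cm [0.01 2.06 1.96] roll -0.3
```

View pics/w4.png

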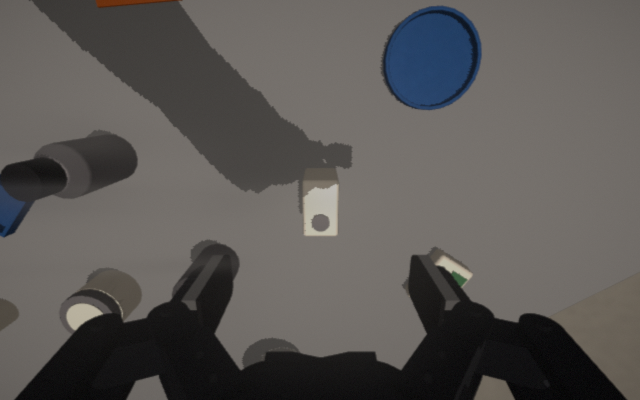

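The w4 view shows the pack's top centre at (320,209), with its edges parallel to the jaws. I'm descending on it.

```bash
python3 -m inch '[[[8.5,0.1,2.2,2,0],[8.5,0.1,2.2,5,0],[8.5,0.1,2.2,8,0],[8.5,0.1,2.2,10,0],[8.5,0.1,2.2,10,0]]]'; python3 go.py .6535 .0725 .036 56; python3 - <<'E'
from h import *
from workcell import optics,get_obs
i=optics.camera_info("wrist");p,d=optics.camera("wrist")
cv2.imwrite("pics/w5.png",p[...,::-1])
print(proj(i,[.6535,.0725,.06]))
E
```

```text
clock: 9.05
eef_pos: [0.6511, 0.0725, 0.1156]
tool_rot: [0.884, 0.467, -0.004, 0.0]
ft_force: [-0.2, 1.0, 0.4]
grip_width: 0.0851
t 9.05 pos [0.6511 0.0725 0.1156] yaw 55.7 tilt 0.43 w 0.0851 F [-0.22  1.02  0.38] j [ 0.11  0.63  0.26  1.21 -0.    0.71]
shift cm [0.19 0.22 7.95] roll -0.3
[321.74605745 228.09586313]
```

View pics/w5.png

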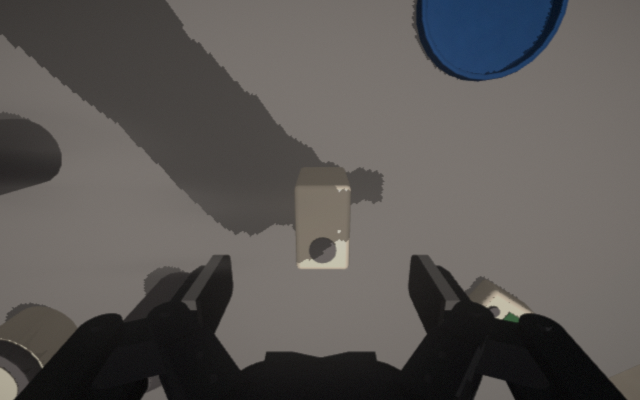

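The w5 view shows the pack's top centred at (323,227), against a prediction of (322,228).

```bash
python3 -m inch '[[[8.5,0.2,0.2,2.5,0],[8.5,0.2,0.2,5,0],[8.5,0.2,0.2,7,0],[8.5,0.2,0.2,7.9,0],[8.5,0.2,0.2,7.9,0]]]'; python3 -m inch '[[[0,0,0,0,0],[0,0,0,0,0],[0,0,0,0,0],[0,0,0,0,0],[0,0,0,0,0]]]';python3 -m inch '[[[0,0,0,-2,0],[0,0,0,-4,0],[0,0,0,-6,0],[0,0,0,-8,0],[0,0,0,-8,0]]]';python3 go.py .435 -.2506 .12 103.6
```

```text
clock: 9.72
eef_pos: [0.655, 0.073, 0.0387]
tool_rot: [0.884, 0.467, -0.002, 0.001]
ft_force: [0.7, -0.2, -0.3]
grip_width: 0.0853
clock: 10.35
eef_pos: [0.6557, 0.073, 0.0398]
tool_rot: [0.884, 0.467, -0.001, 0.001]
ft_force: [-0.1, -0.9, 5.9]
grip_width: 0.0354
clock: 10.98
eef_pos: [0.6566, 0.0734, 0.1208]
tool_rot: [0.884, 0.467, -0.0, 0.002]
ft_force: [0.3, -0.5, -1.3]
grip_width: 0.0353
t 10.97 pos [0.6566 0.0734 0.1208] yaw 55.7 tilt 0.21 w 0.0353 F [ 0.28 -0.51 -1.34] j [ 0.11  0.63  0.28  1.22 -0.    0.71]
shift cm [-3.926e+01 -3.000e-02  1.500e-01] roll -47.9
```

```bash
python3 -m inch '[[[0,0,0,-3,0],[0,-1,0,-6,0],[0,-4,0,-9,-5],[0,-8,0,-9,-10],[0,-12,0,-9,-15]]]'; python3 go.py .435 -.2506 .21 103.6
```

```text
clock: 11.6
eef_pos: [0.5877, -0.0261, 0.2096]
tool_rot: [0.815, 0.58, -0.001, 0.001]
ft_force: [-0.2, -0.7, -1.9]
grip_width: 0.0355
t 11.6 pos [ 0.5877 -0.0261  0.2096] yaw 70.9 tilt 0.19 w 0.0355 F [-0.2  -0.66 -1.87] j [-0.04  0.43  0.19  1.32 -0.    0.29]
shift cm [-26.22  -7.07   0.04] roll -32.7
```

```bash
python3 -m inch '[[[0,-4.5,-1.2,0,-8],[0,-9,-2.4,0,-16],[0,-13.5,-3.6,0,-24],[0,-17,-4.6,0,-32],[0,-18,-4.9,0,-32.7]]]'; python3 - <<'E'
from h import *
from workcell import optics,get_obs
i=optics.camera_info("wrist");p,d=optics.camera("wrist")
cv2.imwrite("pics/w6.png",p[...,::-1]); np.savez("w6.npz",p=p,d=d,**i)
print(proj(i,[.435,-.2506,.014]))
E
python3 go.py .435 -.2506 .12 103.6
```

```text
clock: 12.22
eef_pos: [0.4805, -0.1812, 0.2087]
tool_rot: [0.62, 0.785, -0.002, -0.0]
ft_force: [1.2, 1.0, -2.4]
grip_width: 0.0351
[265.08025427 118.22969347]
t 12.28 pos [ 0.4806 -0.1815  0.2089] yaw 103.4 tilt 0.23 w 0.0354 F [ 0.38 -0.39 -1.29] j [-0.36  0.29 -0.03  1.26 -0.   -0.59]
shift cm [-5.65 -6.    8.93] roll -0.2
```

View pics/w6.png

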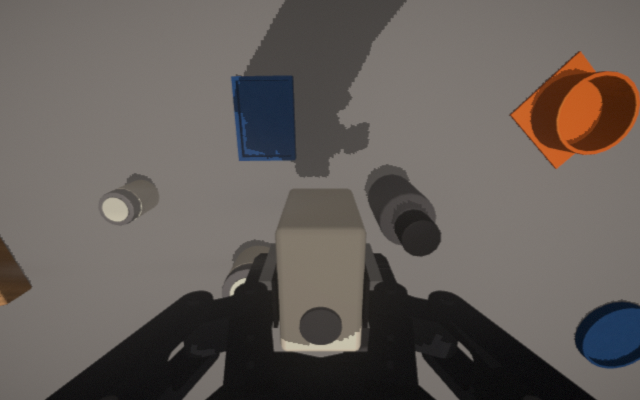

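The w6 view shows the tray corners at (233,76), (294,76), (297,160) and (239,160), with the centre at (266,118) as predicted. I'll check its angle.

```bash
python3 - <<'E'
from h import *
c=load("w6");cv2.imwrite("pics/w6c.png",cv2.resize(c["p"][60:180,210:320,::-1],None,fx=5,fy=5,interpolation=cv2.INTER_CUBIC))
W=cloud(c);p=c["p"].astype(int);m=((p[...,2]>p[...,0]+25));m[:60]=0;m[180:]=0;m[:,:210]=0;m[:,320:]=0
v,u=np.nonzero(m);q=np.array([atz(c,a,b,.014)[:2] for a,b in zip(u,v)],np.float32)
print(cv2.minAreaRect(q*1000))
E
```

```text
((436.6585388183594, -251.58938598632812), (83.49272155761719, 60.17592239379883), 13.744447708129883)
```

View pics/w6c.png

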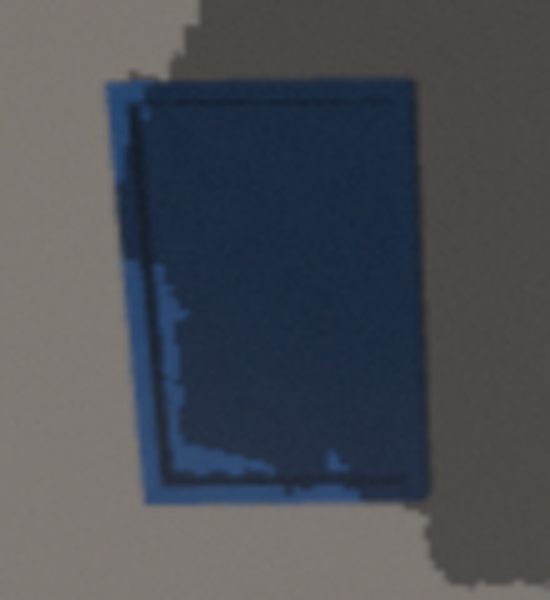

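```bash
python3 go.py .437 -.251 .12 103.7; python3 -m inch '[[[0,-1.5,-1.5,0,0],[0,-3.5,-3.5,2,0],[0,-5,-5,5,0],[0,-5.65,-5.85,8.5,0],[0,-5.65,-5.85,9,0]]]'; python3 go.py .437 -.251 .044 103.7
```

```text
t 12.28 pos [ 0.4806 -0.1815  0.2089] yaw 103.4 tilt 0.23 w 0.0354 F [ 0.38 -0.39 -1.29] j [-0.36  0.29 -0.03  1.26 -0.   -0.59]
shift cm [-5.74 -5.82  8.93] roll -0.3
clock: 12.9
eef_pos: [0.4347, -0.2486, 0.1163]
tool_rot: [0.62, 0.784, -0.002, -0.004]
ft_force: [0.1, -0.1, -0.8]
grip_width: 0.0353
t 12.9 pos [ 0.4347 -0.2486  0.1163] yaw 103.3 tilt 0.48 w 0.0353 F [ 0.07 -0.1  -0.84] j [-0.52  0.34 -0.21  1.03 -0.   -0.75]
shift cm [-0.31  0.23  7.23] roll -0.4
```

```bash
python3 -m inch '[[[0,-0.2,0.15,1.5,0],[0,-0.2,0.15,3,0],[0,-0.2,0.15,5,0],[0,-0.2,0.15,6.2,0],[0,-0.2,0.15,6.6,0]]]'; python3 go.py .437 -.251 .044 103.7
```

```text
clock: 13.52
eef_pos: [0.4359, -0.2497, 0.0496]
tool_rot: [0.62, 0.785, -0.002, -0.004]
ft_force: [-0.0, -0.6, -1.8]
grip_width: 0.0354
t 13.53 pos [ 0.4359 -0.2497  0.0496] yaw 103.4 tilt 0.54 w 0.0354 F [-0.03 -0.64 -1.82] j [-0.52  0.43 -0.28  0.87 -0.   -0.75]
shift cm [-0.15  0.09  0.56] roll -0.3
```

```bash
python3 -m inch '[[[0,-0.15,0.1,0.2,0],[0,-0.15,0.1,0.4,0],[0,-0.15,0.1,0.55,0],[0,-0.15,0.1,0.65,0],[0,-0.15,0.1,0.65,0]]]'; python3 go.py .437 -.251 .044 103.7
```

```text
clock: 14.15
eef_pos: [0.4373, -0.2511, 0.0439]
tool_rot: [0.62, 0.785, -0.002, -0.004]
ft_force: [-1.8, 1.5, 4.9]
grip_width: 0.0353
t 14.15 pos [ 0.4373 -0.2511  0.0439] yaw 103.4 tilt 0.49 w 0.0353 F [-1.77  1.51  4.9 ] j [-0.52  0.44 -0.29  0.86 -0.   -0.75]
shift cm [ 0.02 -0.03 -0.01] roll -0.3
```

```bash
python3 -m inch '[[[8.5,0,0,0,0],[8.5,0,0,0,0],[8.5,0,0,0,0],[8.5,0,0,-2,0],[8.5,0,0,-4,0]]]';python3 -m inch '[[[8.5,0,0,-4,0],[8.5,0,0,-8,0],[8.5,0,0,-11,0],[8.5,0,2,-12,0],[8.5,0,3,-12,0]]]'; python3 - <<'E'
from h import *
from workcell import optics,get_obs
i=optics.camera_info("wrist");p,d=optics.camera("wrist")
cv2.imwrite("pics/w7.png",p[...,::-1]); np.savez("w7.npz",p=p,d=d,**i)
print(proj(i,[.436,-.251,.064]),proj(i,[.6165,-.225,.055]))
E
python3 go.py .6165 -.225 .15 90
```

```text
clock: 14.78
eef_pos: [0.4374, -0.251, 0.0839]
tool_rot: [0.62, 0.785, -0.002, -0.004]
ft_force: [0.8, -0.1, 0.1]
grip_width: 0.0848
clock: 15.4
eef_pos: [0.4689, -0.2444, 0.2046]
tool_rot: [0.62, 0.785, -0.002, -0.003]
ft_force: [0.1, 0.0, -0.3]
grip_width: 0.085
[321.58135257 153.28259065] [306.12440896 319.37804209]
t 15.45 pos [ 0.4693 -0.2439  0.2034] yaw 103.4 tilt 0.48 w 0.0849 F [ 1.01 -0.08  0.69] j [-0.48  0.32  0.01  1.26 -0.   -0.71]
shift cm [-1.59 14.8   5.22] roll 13.4
```

View pics/w7.png

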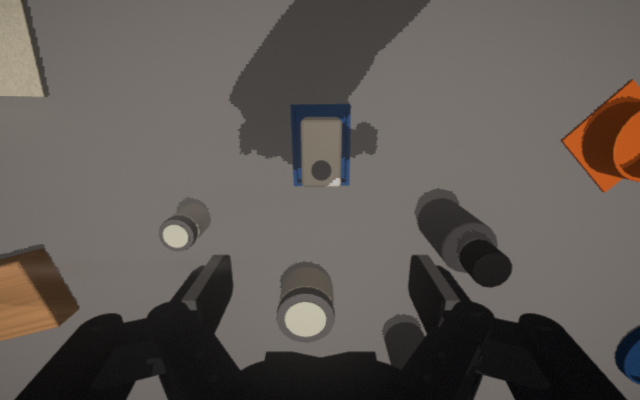

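The w7 view shows the pack inside the tray at (321,152). The wide pot's lid is at (306,317), against a prediction of (306,319).

```bash
python3 -m inch '[[[8.5,-0.4,4,0,5],[8.5,-0.8,8,0.5,10],[8.5,-1.4,12.5,2,13.4],[8.5,-1.6,14.7,4,13.4],[8.5,-1.6,14.7,5.2,13.4]]]'; python3 - <<'E'
from h import *
from workcell import optics,get_obs
i=optics.camera_info("wrist");p,d=optics.camera("wrist")
cv2.imwrite("pics/w8.png",p[...,::-1]); np.savez("w8.npz",p=p,d=d,**i)
print(proj(i,[.616,-.225,.055]))
E
python3 go.py .616 -.225 .034 90
```

```text
clock: 16.08
eef_pos: [0.6153, -0.2243, 0.1466]
tool_rot: [0.706, 0.708, -0.003, -0.006]
ft_force: [-0.5, 0.1, -0.9]
grip_width: 0.0853
[318.9601568  208.92519722]
t 16.12 pos [ 0.6135 -0.2244  0.1454] yaw 90.1 tilt 0.91 w 0.0853 F [-0.98 -0.43 -0.97] j [-0.35  0.61  0.31  1.29 -0.   -0.35]
shift cm [-0.1   0.42 11.13] roll 0.1
```

View pics/w8.png

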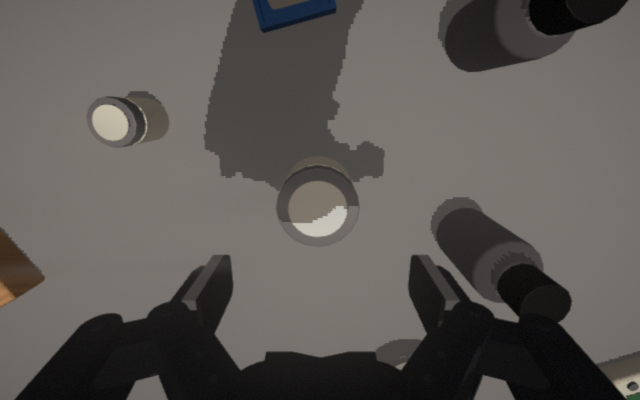

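The w8 view shows the lid centre at (318,206), about 1.5 mm nearer the base than predicted.

```bash
python3 -m inch '[[[8.5,-0.1,0.2,3,0],[8.5,-0.1,0.2,6,0],[8.5,-0.1,0.2,9,0],[8.5,-0.1,0.2,11,0],[8.5,-0.1,0.2,11.1,0]]]'; python3 go.py .6145 -.2255 .034 90
```

```text
clock: 16.75
eef_pos: [0.6109, -0.2248, 0.0327]
tool_rot: [0.707, 0.707, -0.005, -0.009]
ft_force: [-0.4, -0.5, -0.5]
grip_width: 0.0848
t 16.75 pos [ 0.6109 -0.2248  0.0327] yaw 90.0 tilt 1.21 w 0.0848 F [-0.36 -0.5  -0.5 ] j [-0.35  0.7   0.17  1.05 -0.   -0.35]
shift cm [-0.07  0.36 -0.14] roll 0.0
```

```bash
python3 -m inch '[[[8.5,-0.1,0.3,-0.1,0],[8.5,-0.1,0.3,-0.1,0],[0,-0.1,0.3,-0.1,0],[0,-0.1,0.3,-0.1,0],[0,-0.1,0.3,-0.1,0]]]'; python3 go.py .6145 -.2255 .034 90;python3 -m inch '[[[0,0,0,0,0],[0,0,0,0,0],[0,0,0,-1,0],[0,0,0,-2,0],[0,0,0,-2,0]]]'; python3 go.py .6145 -.2255 .034 90
```

```text
clock: 17.38
eef_pos: [0.6149, -0.2261, 0.0349]
tool_rot: [0.707, 0.707, -0.005, -0.008]
ft_force: [-0.1, -0.3, 5.2]
grip_width: 0.0624
t 17.38 pos [ 0.6149 -0.2261  0.0349] yaw 90.0 tilt 1.07 w 0.0624 F [-0.06 -0.33  5.16] j [-0.35  0.71  0.18  1.06 -0.   -0.35]
shift cm [ 0.06 -0.04  0.1 ] roll 0.0
clock: 18.0
eef_pos: [0.6161, -0.2266, 0.0564]
tool_rot: [0.707, 0.707, -0.004, -0.007]
ft_force: [-0.1, 0.1, -1.3]
grip_width: 0.0626
t 18.0 pos [ 0.6161 -0.2266  0.0564] yaw 90.0 tilt 0.93 w 0.0626 F [-0.1   0.09 -1.28] j [-0.35  0.69  0.2   1.1  -0.   -0.35]
shift cm [ 0.1  -0.13  2.24] roll 0.0
```

```bash
python3 -m inch '[[[0,0,0,-3,0],[0,0,0,-7,0],[0,1,-0.5,-11,0],[0,4,-1,-14,0],[0,8,-1.5,-14.5,0]]]'; python3 go.py .6 .245 .2 90
```

```text
clock: 18.62
eef_pos: [0.6047, -0.1475, 0.2049]
tool_rot: [0.708, 0.706, -0.003, -0.004]
ft_force: [1.0, -0.8, -1.1]
grip_width: 0.0631
t 18.62 pos [ 0.6047 -0.1475  0.2049] yaw 89.9 tilt 0.59 w 0.0631 F [ 0.96 -0.79 -1.1 ] j [-0.24  0.51  0.3   1.37 -0.   -0.24]
shift cm [39.25 -0.54  0.58] roll -0.1
```

```bash
python3 -m inch '[[[0,5.5,0,0,0],[0,11,0,0,0],[0,16.5,0,0,0],[0,22,0,0,0],[0,27,0,0,0]]]';  python3 - <<'E'
from h import *
from workcell import optics,get_obs
i=optics.camera_info("wrist");p,d=optics.camera("wrist")
cv2.imwrite("pics/w9.png",p[...,::-1]); np.savez("w9.npz",p=p,d=d,**i)
print(proj(i,[.6,.245,.014]),proj(i,[.547,.389,.014]))
E
python3 go.py .6 .245 .1 90
```

```text
clock: 19.25
eef_pos: [0.6049, 0.1245, 0.2054]
tool_rot: [0.708, 0.707, -0.003, -0.004]
ft_force: [-0.2, 0.7, -1.3]
grip_width: 0.0625
[432.7810781  173.04884308] [579.85231593 121.725776  ]
t 19.3 pos [0.6045 0.1312 0.2053] yaw 90.3 tilt 0.72 w 0.0622 F [ 0.34  3.5  -0.57] j [0.21 0.5  0.29 1.36 0.01 0.2 ]
shift cm [11.3  -0.28 10.62] roll 0.3
```

View pics/w9.png

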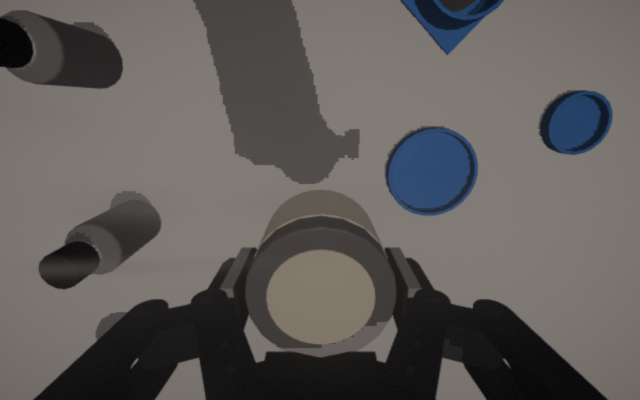

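The w9 view shows the saucer's centre at (432,170), against (433,173) predicted, so about (0.5985, 0.245). The cup is at (576,122), so about y = 0.387.

```bash
python3 go.py .5985 .245 .1 90;python3 -m inch '[[[0,3,-0.1,0,0.3],[0,7,-0.3,2,0.3],[0,10,-0.4,5,0.3],[0,11.3,-0.45,9,0.3],[0,11.3,-0.45,10.5,0.3]]]'; python3 go.py .5985 .245 .039 90
```

```text
t 19.3 pos [0.6045 0.1312 0.2053] yaw 90.3 tilt 0.72 w 0.0622 F [ 0.34  3.5  -0.57] j [0.21 0.5  0.29 1.36 0.01 0.2 ]
shift cm [11.3  -0.43 10.62] roll 0.3
clock: 19.92
eef_pos: [0.5961, 0.2451, 0.098]
tool_rot: [0.706, 0.708, -0.004, -0.007]
ft_force: [-1.0, 0.7, -1.4]
grip_width: 0.0627
t 19.93 pos [0.5961 0.2451 0.098 ] yaw 90.1 tilt 0.93 w 0.0627 F [-1.03  0.73 -1.44] j [0.39 0.62 0.21 1.16 0.01 0.38]
shift cm [-0.04  0.33  5.89] roll 0.1
```

```bash
python3 -m inch '[[[0,0,0.2,1.5,0],[0,0,0.2,3,0],[0,0,0.2,4,0],[0,0,0.2,5,0],[0,0,0.2,5.2,0]]]'; python3 go.py .5985 .245 .039 90; python3 -m inch '[[[0,0,0.2,0.2,0],[0,0,0.2,0.4,0],[0,0,0.2,0.6,0],[0,0,0.2,0.7,0],[0,0,0.2,0.7,0]]]'; python3 go.py .5985 .245 .039 90
```

```text
clock: 20.55
eef_pos: [0.597, 0.2451, 0.0454]
tool_rot: [0.706, 0.708, -0.004, -0.007]
ft_force: [-0.3, 0.1, -1.6]
grip_width: 0.0628
t 20.55 pos [0.597  0.2451 0.0454] yaw 90.1 tilt 0.97 w 0.0628 F [-0.33  0.12 -1.64] j [0.38 0.67 0.15 1.06 0.01 0.38]
shift cm [-0.01  0.16  0.63] roll 0.1
clock: 21.18
eef_pos: [0.5992, 0.2452, 0.039]
tool_rot: [0.706, 0.708, -0.004, -0.007]
ft_force: [-1.3, -0.7, 3.4]
grip_width: 0.0629
t 21.18 pos [0.5992 0.2452 0.039 ] yaw 90.1 tilt 0.93 w 0.0629 F [-1.28 -0.74  3.36] j [0.38 0.68 0.15 1.05 0.01 0.38]
shift cm [-0.02 -0.07 -0.  ] roll 0.1
```

Contact is 3.4 N up, so it's on the floor. Releasing and rising.

```bash
python3 -m inch '[[[8.5,0,0,0,0],[8.5,0,0,0,0],[8.5,0,0,0,0],[8.5,0,0,-1.5,0],[8.5,0,0,-3.5,0]]]';python3 -m inch '[[[8.5,0,0,-4,0],[8.5,0,0,-8,0],[8.5,0,-0.5,-12,0],[8.5,-2,-1,-14,0],[8.5,-5,-2,-14.5,0]]]'; python3 - <<'E'
from h import *
from workcell import optics,get_obs
i=optics.camera_info("wrist");p,d=optics.camera("wrist")
cv2.imwrite("pics/w10.png",p[...,::-1])
print(proj(i,[.599,.245,.059]),proj(i,[.547,.387,.014]))
E
python3 go.py .552 -.373 .2 90
```

```text
clock: 21.8
eef_pos: [0.5995, 0.2449, 0.0746]
tool_rot: [0.706, 0.708, -0.004, -0.007]
ft_force: [0.5, -0.9, 0.6]
grip_width: 0.0851
clock: 22.42
eef_pos: [0.5824, 0.1934, 0.2217]
tool_rot: [0.706, 0.708, -0.003, -0.006]
ft_force: [0.9, 0.3, -0.4]
grip_width: 0.0849
[370.93782275 200.97498828] [496.53463139 143.38690557]
t 22.48 pos [0.5809 0.1891 0.2217] yaw 89.9 tilt 0.89 w 0.0849 F [-1.31 -2.23  0.1 ] j [0.31 0.49 0.3  1.4  0.01 0.31]
shift cm [-56.21  -2.78   2.1 ] roll -0.1
```

View pics/w10.png

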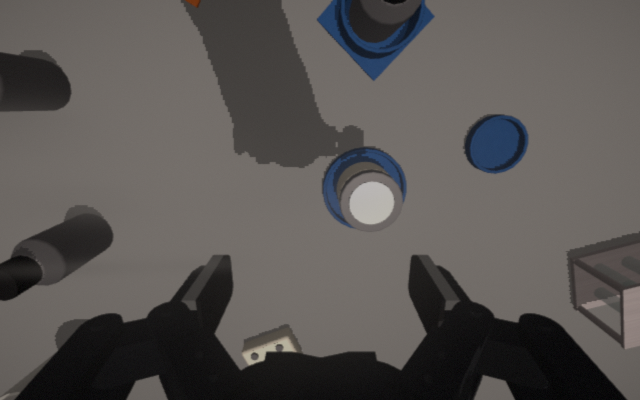

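The w10 view shows the wide pot in the saucer, with its lid at (371,201) as predicted. The cup's centre is (496,143), which confirms (0.547, 0.387). Going to the small pot.

```bash
python3 -m inch '[[[8.5,-5,0,0,0],[8.5,-11,-0.5,0,0],[8.5,-17,-1,0,0],[8.5,-23,-1.5,0,0],[8.5,-29,-2,0,0]]]'; python3 -m inch '[[[8.5,-6,0,0,0],[8.5,-12,0,0,0],[8.5,-18,0,0.5,0],[8.5,-23,0,1.5,0],[8.5,-25,0,2,0]]]'; python3 - <<'E'
from h import *
from workcell import optics,get_obs
i=optics.camera_info("wrist");p,d=optics.camera("wrist")
cv2.imwrite("pics/w11.png",p[...,::-1])
print(proj(i,[.552,-.373,.05]))
E
python3 go.py .552 -.373 .1 90
```

```text
clock: 23.1
eef_pos: [0.559, -0.1037, 0.2211]
tool_rot: [0.708, 0.706, -0.005, -0.006]
ft_force: [1.5, -0.4, -0.2]
grip_width: 0.0849
clock: 23.72
eef_pos: [0.5557, -0.3571, 0.199]
tool_rot: [0.709, 0.705, -0.006, -0.008]
ft_force: [0.5, -0.4, 0.1]
grip_width: 0.085
[302.77281976 185.64969125]
t 23.77 pos [ 0.5556 -0.3581  0.1983] yaw 89.6 tilt 1.13 w 0.0851 F [-0.19 -0.87 -0.13] j [-0.57  0.61  0.44  1.42 -0.01 -0.56]
shift cm [-1.51 -0.16  9.83] roll -0.4
```

View pics/w11.png

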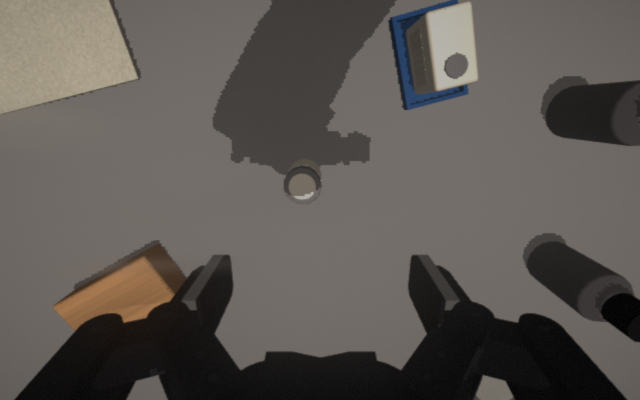

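The lid is at (302,184), matching the prediction.

```bash
python3 -m inch '[[[8.5,-0.8,-0.1,2,-0.4],[8.5,-1.5,-0.1,5,-0.4],[8.5,-1.5,-0.1,8,-0.4],[8.5,-1.5,-0.1,10,-0.4],[8.5,-1.5,-0.1,10,-0.4]]]'; python3 go.py .552 -.373 .032 90; python3 - <<'E'
from h import *
from workcell import optics,get_obs
i=optics.camera_info("wrist");p,d=optics.camera("wrist")
cv2.imwrite("pics/w12.png",p[...,::-1])
print(proj(i,[.552,-.373,.05]))
E
```

```text
clock: 24.4
eef_pos: [0.5511, -0.3706, 0.0964]
tool_rot: [0.707, 0.707, -0.007, -0.01]
ft_force: [-0.7, 0.6, -0.5]
grip_width: 0.0847
t 24.4 pos [ 0.5511 -0.3706  0.0964] yaw 90.1 tilt 1.41 w 0.0847 F [-0.66  0.56 -0.45] j [-0.59  0.67  0.29  1.21 -0.01 -0.59]
shift cm [-0.27  0.25  6.43] roll 0.1
[315.9128679  233.48379619]
```

View pics/w12.png

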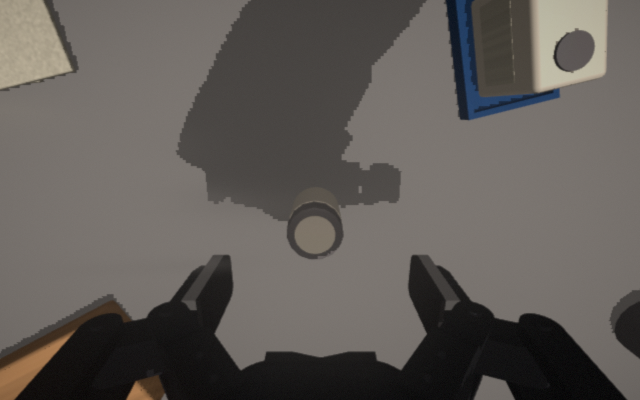

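The w12 view shows the lid centre at (315,231), within 1–2 mm.

```bash
python3 -m inch '[[[8.5,-0.3,0.2,2,0],[8.5,-0.3,0.2,4,0],[8.5,-0.3,0.2,6,0],[8.5,-0.3,0.2,6.4,0],[8.5,-0.3,0.2,6.4,0]]]'; python3 go.py .551 -.3735 .033 90; python3 -m inch '[[[8.5,0,0.1,0,0],[0,0,0.1,0,0],[0,0,0.1,0,0],[0,0,0.1,0,0],[0,0,0.1,0,0]]]';  python3 go.py .551 -.3735 .033 90
```

```text
clock: 25.08
eef_pos: [0.5529, -0.3743, 0.0341]
tool_rot: [0.707, 0.707, -0.006, -0.009]
ft_force: [0.1, -0.1, -0.1]
grip_width: 0.0851
t 25.07 pos [ 0.5529 -0.3743  0.0341] yaw 90.1 tilt 1.23 w 0.0851 F [ 0.14 -0.14 -0.08] j [-0.59  0.73  0.22  1.08 -0.01 -0.59]
shift cm [ 0.08 -0.19  0.11] roll 0.1
clock: 25.7
eef_pos: [0.5543, -0.3745, 0.0346]
tool_rot: [0.707, 0.707, -0.006, -0.008]
ft_force: [0.0, -0.4, 3.0]
grip_width: 0.0346
t 25.7 pos [ 0.5543 -0.3745  0.0346] yaw 90.1 tilt 1.17 w 0.0346 F [ 0.04 -0.43  2.99] j [-0.59  0.73  0.23  1.08 -0.01 -0.59]
shift cm [ 0.1  -0.33  0.17] roll 0.1
```

```bash
python3 -m inch '[[[0,0,0,-2,0],[0,0,0,-6,0],[0,0,0,-10,0],[0,2,0,-14,0],[0,6,0,-17,0]]]'; python3 go.py .55 .2 .2 90; python3 -m inch '[[[0,5.5,0,0,0],[0,11,0,0,0],[0,17,0,0,0],[0,23,0,0,0],[0,29,0,0,0]]]';python3 go.py .55 .387 .2 90
```

```text
clock: 26.32
eef_pos: [0.5577, -0.3158, 0.2062]
tool_rot: [0.708, 0.706, -0.006, -0.007]
ft_force: [-0.6, 0.9, -1.0]
grip_width: 0.0343
t 26.32 pos [ 0.5577 -0.3158  0.2062] yaw 89.9 tilt 1.08 w 0.0343 F [-0.6   0.92 -0.98] j [-0.51  0.56  0.38  1.41 -0.01 -0.51]
shift cm [51.58 -0.85  0.73] roll -0.1
clock: 26.95
eef_pos: [0.5578, -0.024, 0.2065]
tool_rot: [0.708, 0.706, -0.006, -0.007]
ft_force: [1.7, -0.3, 0.0]
grip_width: 0.0347
t 26.95 pos [ 0.5578 -0.024   0.2065] yaw 89.9 tilt 1.09 w 0.0347 F [ 1.73 -0.33  0.04] j [-0.04  0.39  0.11  1.31  0.   -0.04]
shift cm [41.1  -0.85  0.74] roll -0.1
```

```bash
python3 -m inch '[[[0,6,-0.1,0,0],[0,12,-0.2,0,0],[0,18,-0.4,0,0],[0,24,-0.6,0,0],[0,30,-0.8,0,0]]]'; python3 -m inch '[[[0,4,0,0,0],[0,8,0,0.5,0],[0,10.5,0,2,0],[0,11.2,0,4,0],[0,11.2,0,5,0]]]'; python3 - <<'E'
from h import *
from workcell import optics,get_obs
i=optics.camera_info("wrist");p,d=optics.camera("wrist")
cv2.imwrite("pics/w13.png",p[...,::-1])
print(proj(i,[.547,.387,.014]))
E
python3 go.py .55 .387 .06 90
```

```text
clock: 27.58
eef_pos: [0.5499, 0.2778, 0.207]
tool_rot: [0.708, 0.706, -0.006, -0.007]
ft_force: [0.5, 0.9, -0.8]
grip_width: 0.0346
clock: 28.2
eef_pos: [0.5482, 0.3893, 0.1544]
tool_rot: [0.708, 0.706, -0.008, -0.007]
ft_force: [-0.2, -0.9, -0.5]
grip_width: 0.0345
[317.85284794 191.02974407]
t 28.25 pos [0.548  0.3885 0.1536] yaw 89.9 tilt 1.35 w 0.0343 F [-0.24 -0.12 -1.64] j [0.61 0.65 0.4  1.34 0.01 0.61]
shift cm [-0.13  0.42  9.35] roll -0.1
```

View pics/w13.png

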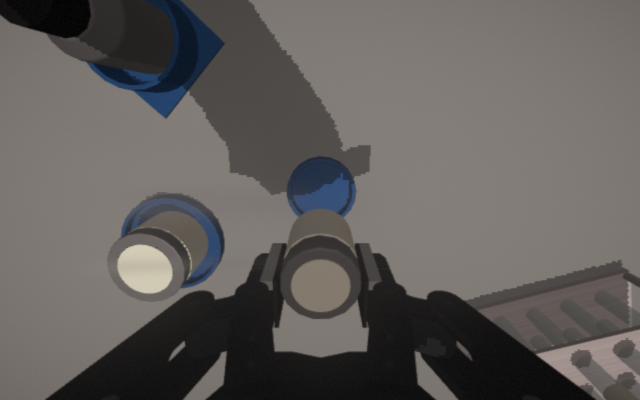

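The w13 view shows the cup's centre at about (321,190), so the target is (0.550, 0.388) including the 3 mm grasp offset. Descending.

```bash
python3 -m inch '[[[0,-0.05,0.2,2,0],[0,-0.05,0.4,5,0],[0,-0.05,0.4,8,0],[0,-0.05,0.4,10,0],[0,-0.05,0.4,10.4,0]]]'; python3 go.py .55 .388 .039 90
```

```text
clock: 28.88
eef_pos: [0.5489, 0.386, 0.048]
tool_rot: [0.708, 0.706, -0.011, -0.008]
ft_force: [0.3, 0.2, -1.2]
grip_width: 0.0344
t 28.88 pos [0.5489 0.386  0.048 ] yaw 89.8 tilt 1.52 w 0.0344 F [ 0.34  0.15 -1.17] j [0.61 0.73 0.26 1.12 0.01 0.61]
shift cm [0.21 0.13 0.9 ] roll -0.2
```

```bash
python3 -m inch '[[[0,0.2,0.1,0.3,0],[0,0.2,0.1,0.6,0],[0,0.2,0.1,0.8,0],[0,0.2,0.1,0.95,0],[0,0.2,0.1,0.95,0]]]'; python3 go.py .55 .388 .039 90
```

```text
clock: 29.5
eef_pos: [0.5497, 0.3881, 0.0387]
tool_rot: [0.708, 0.706, -0.011, -0.008]
ft_force: [0.5, 0.1, -0.0]
grip_width: 0.0348
t 29.5 pos [0.5497 0.3881 0.0387] yaw 89.8 tilt 1.5 w 0.0348 F [ 0.51  0.08 -0.02] j [0.61 0.74 0.25 1.11 0.01 0.61]
shift cm [-0.01  0.03 -0.03] roll -0.2
```

Just touching. Lower 1 mm, then release.

```bash
python3 -m inch '[[[0,0,0,0.1,0],[0,0,0,0.1,0],[0,0,0,0.1,0],[0,0,0,0.1,0],[0,0,0,0.1,0]]]';  python3 -m inch '[[[7,0,0,0,0],[7,0,0,0,0],[7,0,0,0,0],[7,0,0,-1.5,0],[7,0,0,-3.5,0]]]';python3 -m inch '[[[7,0,0,-4,0],[7,0,0,-8,0],[7,0,0,-12,0],[7,-4,-3,-14,0],[7,-8,-6,-14.5,0]]]'; python3 - <<'E'
from h import *
from workcell import optics,get_obs
i=optics.camera_info("wrist");p,d=optics.camera("wrist")
cv2.imwrite("pics/w14.png",p[...,::-1])
print(proj(i,[.547,.388,.054]))
E
```

```text
clock: 30.12
eef_pos: [0.5498, 0.3881, 0.0386]
tool_rot: [0.708, 0.706, -0.01, -0.008]
ft_force: [-2.0, -1.2, 5.0]
grip_width: 0.0342
clock: 30.75
eef_pos: [0.5505, 0.388, 0.0742]
tool_rot: [0.708, 0.706, -0.011, -0.008]
ft_force: [0.7, -0.4, 0.2]
grip_width: 0.0699
clock: 31.38
eef_pos: [0.4946, 0.309, 0.2238]
tool_rot: [0.708, 0.706, -0.008, -0.007]
ft_force: [0.8, -1.2, 1.6]
grip_width: 0.0702
[395.61859405 232.62632248]
```

View pics/w14.png

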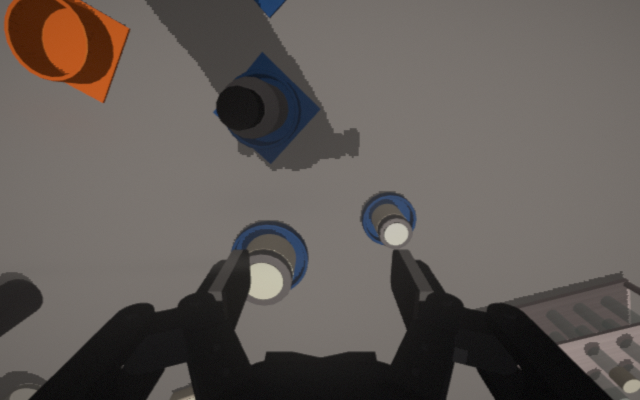

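The w14 view shows all three round items in their holders, with the small pot's lid at (396,233). I'll move the arm aside and do a final check with the fixed cameras.

```bash
python3 go.py .3 .42 .25 90; python3 -m inch '[[[7,2,-4,0,0],[7,4,-8,0,0],[7,7,-12,0,0],[7,10,-16,0,0],[7,11,-19,0,0]]]'; python3 -m inch '[[[7,0,0,0,0],[7,0,0,0,0],[7,0,0,0,0],[7,0,0,0,0],[7,0,0,0,0]]]'; python3 - <<'E'
from h import *
from workcell import optics
for n in ["scene","top"]:
    p,d=optics.camera(n); np.savez(f"{n}1.npz",p=p,d=d,**optics.camera_info(n))
s=load("scene1");t=load("top1")
cv2.imwrite("pics/sc1.png",cv2.resize(s["p"][120:300,170:480,::-1],None,fx=2.5,fy=2.5,interpolation=cv2.INTER_CUBIC))
cv2.imwrite("pics/top1.png",cv2.resize(t["p"][90:250,130:430,::-1],None,fx=2.6,fy=2.6,interpolation=cv2.INTER_CUBIC))
W=cloud(t)
for n,x,y,z in [("bottle",.4205,.249,.12),("wide",.5985,.245,.059),("small",.547,.388,.054),("pack",.436,-.251,.064),("b1",.656,-.085,.116),("b2",.489,-.096,.116)]:
    D=np.hypot(W[...,0]-x,W[...,1]-y); m=(D<.05)&(abs(W[...,2]-z)<.015); w=W[m]; print(n,(x,y,z),(w.max(0)/2+w.min(0)/2).round(4)[:2],w.mean(0).round(4))
E
```

```text
t 31.43 pos [0.4882 0.3025 0.2225] yaw 89.7 tilt 1.85 w 0.07 F [-4.4  -3.13 -2.2 ] j [0.55 0.42 0.2  1.38 0.01 0.56]
shift cm [ 11.62 -18.96  -2.27] roll -0.3
clock: 32.05
eef_pos: [0.2974, 0.4153, 0.2286]
tool_rot: [0.708, 0.706, -0.013, -0.008]
ft_force: [0.1, -0.7, -0.0]
grip_width: 0.0702
clock: 32.67
eef_pos: [0.2979, 0.4149, 0.2285]
tool_rot: [0.709, 0.705, -0.013, -0.008]
ft_force: [-0.4, 0.4, -0.2]
grip_width: 0.0703
bottle (0.4205, 0.249, 0.12) [0.4203 0.2494] [0.4204 0.2483 0.1196]
wide (0.5985, 0.245, 0.059) [0.6009 0.2461] [0.5994 0.2452 0.0596]
small (0.547, 0.388, 0.054) [0.5477 0.3889] [0.5476 0.3873 0.0541]
pack (0.436, -0.251, 0.064) [ 0.4378 -0.2491] [ 0.4368 -0.2483  0.0644]
b1 (0.656, -0.085, 0.116) [ 0.6579 -0.0839] [ 0.6568 -0.0844  0.116 ]
b2 (0.489, -0.096, 0.116) [ 0.4881 -0.097 ] [ 0.4874 -0.0962  0.1162]
```

View pics/sc1.png

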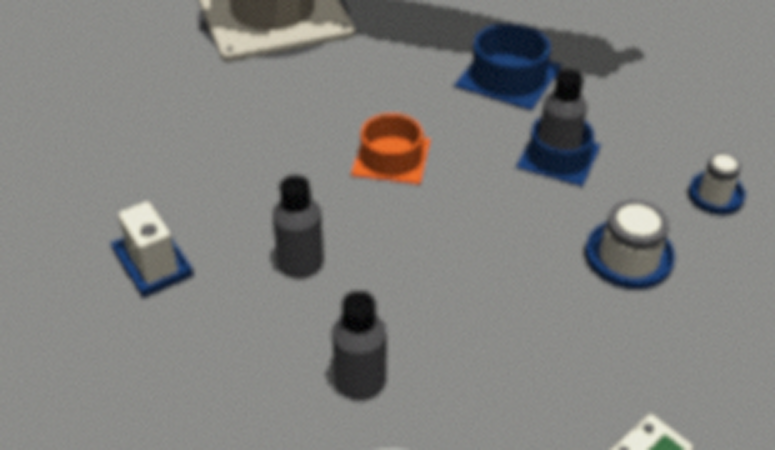

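View pics/top1.png

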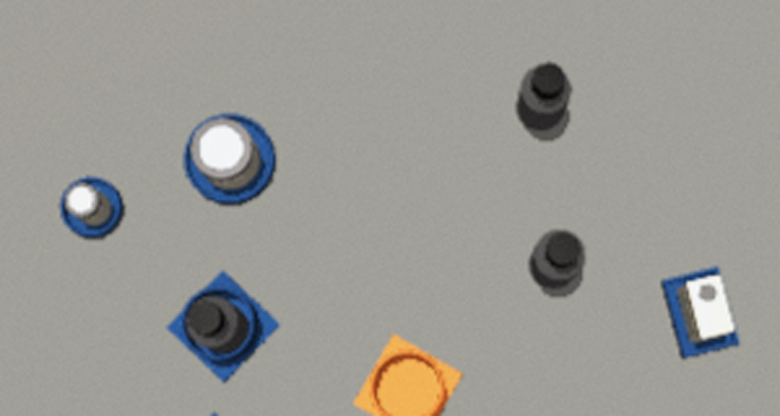

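Both final views show all four items upright in their holders: collar at crop (220,325), saucer (229,158), cup (92,207) and tray (700,312). The tops are at the expected heights, and the two other bottles haven't moved. Handing in.

```bash
python3 - <<'E'
from workcell import ticket
print(ticket.job_done())
E
```

```text
the job is handed in; nothing more can be done
None
```

The station is set up and handed in at about 33 s of the 144 s allowed; no verdict was reported.

- **Full bottle:** the first bottle I lifted (the one near x 0.49, y 0.08) pulled about 3.9 N on the wrist, so it is the full one. It now stands in the smaller blue collar. I did not lift the other two: since only one bottle is full, they had to be the empties, and they were never touched.
- **Other items:** the wide pot is in the saucer, the small pot in the cup and the pack in the tray. Each was lowered until the wrist force showed contact with the floor.

**Last checks:** the top camera's depth reading put all four items within about 3 mm of their holders' centres. Their tops were within 1 mm of the heights for standing on the holder floors. Both empties read within about 2 mm of where they started. Everything looked upright in both fixed views, and the gripper was clear of everything.

**Disagreements:**
- **Height of low holders:** two-view triangulation put the saucer, cup and tray rims at about 9 mm instead of the stated 14 mm. I put that down to my pixel readings and used the stated height.
- **Horizontal positions:** the cameras differed by 1–3 mm for most things. Two rough readings differed more, by up to 10 mm for the pack and 8 mm for the collar rim, and I corrected both with wrist views.
- **Tool tilt:** it drifted from vertical to about 1.5° while holding an object, and 1.9° afterwards. This had no visible effect.

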